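# Close the air cleaner of an engine with push-and-turn studs

## Robot

A 6-joint arm with a two-finger parallel gripper is mounted at the origin on the work surface. World frame = base frame: x ahead of the robot, y to its left, z up, the work surface at z = 0. Lengths are in m, angles in rad, forces in N, time in s.
With the tool pointing down it reaches from about 0.35 to 0.925 m from the base axis. Payload 6.4 kg.
Tool frame: the origin (TCP) lies midway between the tips of the shut fingers; the grasp point (between the pads) lies 19 mm behind it; y points along the fingers, x is the direction in which the jaws open and shut, and the axes are right-handed (so a half turn about y gives the same grasp; the last joint's range is limited). The gripper opens to 94 mm and grips with 3 to 60 N. Pads are 16 mm wide; open, the fingers measure 119 mm over their backs; the gripper's body (75 mm by 177 mm) begins 78 mm behind the grasp point.
Start: joints at [-1.334, 0.245, 1.558, -0, 1.339, -0.174], TCP at [0.26, -0.596, 0.205] pointing down, gripper open.
Joint ranges: [-3.13, 3.13], [-1.02, 2.26], [0.13, 2.54], [-0.95, 4.09], [0.21, 2.88], [-2.74, 2.74]. Speed limits (rad/s): [2.57, 2.57, 3.14, 3.14, 3.14, 3.14].

## Interface

Orientations are given as a unit quaternion [w, x, y, z].
In Python, from cell import telemetry, imaging, bot, models gives the robot as it stands.
- The arm moves only by the shell command python3 -m inch 'ROWS' [OPENING] [FORCE]. ROWS is text: rows parted by semicolons, each of 6 numbers parted by spaces: the shift along the tool's x, y, z in mm, then the turn, a rotation vector about the tool's x, y, z in rad. A call has exactly 5 rows; each row shifts and turns the commanded pose from where the row before left it, along the tool's axes as they then stand; what a row does not reach is not made up. A row lasts 1/12 s, in which the tool goes at most 41.7 mm and 7.16 degrees, less where a joint would pass 70% of its speed; a pose out of reach is approached as far as the arm can. A call with a gripper value outside its range is refused whole. OPENING is the finger opening in mm, from 0 to 94, set as the call begins (- or left out, the last holds). The fingers move at their own pace and stop on an object; FORCE is the grip in N (left out, the last holds). Time passes only in rows, so rows that do not move let the fingers close, or fill a call up. It gives the time, the measured TCP pose, the force and the opening at its end, in the units of the state.
- telemetry.get_obs(): the state, without advancing time (a new reading comes with each control period).
- imaging.capture(name): name is "scene" or "top" or "wrist"; returns a dict with "pixels" (480x640x3 uint8, red, green, blue), "depth" (480x640 float32, m along the optical axis (not along the pixel's ray), 0 where there is no reading), "vertical_fov" (degrees; the focal length in pixels is half the picture's height over the tangent of half this angle, whatever the lens; pixels are square), "cx", "cy" (the principal point, pixels), "rvec" (rotation vector, rad) and "tvec" (3), from world to camera coordinates, as OpenCV has them; the wrist camera has in their place "T_tool_cam" (4x4, takes a point from camera to tool coordinates, whose origin is the TCP and whose axes are the tool frame's). Camera axes: x right, y down, z forward; pixel columns grow to the right and rows downward; lengths in m; the calibration is good to about 2 mm. A picture is of the moment at which its call begins: read the wrist's pose just before it.
- bot.sign_off(): hands the job in, once; it reports no verdict.
Trained networks look in a picture, given as the dict that the camera call returned (one of the last four; its "shot" number tells which), for a name from the list of things; names that differ only in an ending like _2 or _b are one class to them, and where a whole thing is asked for, a point or a joint stands for the part that bears it (a point fixed in the world has none). Each returns a list of dicts, best first, with "confidence" (0 to 1); they miss things now and then, are a little off and sometimes report something else, mostly with a low value. They report only what shows in the picture. A call takes as long as a camera call. They do not tell look-alikes from the thing itself.
- models.spot_in(query, picture): "box" ([left, top, width, height] in pixels, round what is visible of it).
- models.landmark_of(query, picture): "location" ([row, column] in pixels: a listed point, or the origin of a listed thing).
The state is a dict: "time": time; "joint_positions": joint angles; "joint_vel": joint speeds; "tau": joint torques, N m; "eef_pos": TCP position; "tool_rot": TCP orientation; "force": force on the tool from outside, world axes, zero at the start; "wrist_torque": the same for the moment, N m; "opening": opening from 0.0 (shut) to 1.0 (fully open).
Only numpy, scipy, OpenCV 4.12 (cv2) and the standard library are available. Lean on these libraries where they do the work, as an engineer would, in place of code of your own. Each camera call takes 0.05 s, during which the arm holds its last target. There are 200 camera calls.

## Task

Get this engine's air cleaner ready to run: lay the rectangular panel filter with the pull tab flat in the open air-cleaner box, tab up, then fit the cover squarely down on the box. Push each of the cover's two winged studs in and give it a quarter turn clockwise so that it catches and stays down when let go. Leave the other things on the counter where they are.

Things in the scene. Friction and masses are not known exactly. Their poses are not given: they have to be found in the camera images.
- engine: small petrol engine, fixed on timber blocks. Origin: on the counter, under the middle of its black air-cleaner box; x along the box's long side, y across it towards the engine's round grey blower shroud (216 mm across, centred 255 mm along y, top 257 mm above the counter), z up
- airbox_seat (a point): middle of the floor of the filter well, the middle part of the box: 132 (x) by 104 (y) mm inside, floor 35 mm below the rim and 135 mm above the counter; cross walls 4 mm thick, 5 mm lower than the rim, part it from the two end pockets. Axes as engine
- airbox_rim (a point): middle of the open-topped box at the height of its rim, 170 mm above the counter; box 220 (x) by 112 (y) mm outside, walls 4 mm; axes as engine. In the end pockets, 86 mm either way along x, a steel plate 3 mm thick, top 5 mm under the rim, has a slot 9 (x) by 28 (y) mm for a stud's cross pin
- filter: panel air filter, cream pleats in a black rubber frame, 124 (x) by 96 (y) by 24 mm (z), about 0.13 kg, lying flat with the pull tab up. Origin: middle of its underside. It fits the well either way round with 4 mm to spare on each side.
- filter_tab (a point): middle of the filter's upright rubber pull tab: 10 mm thick (x), 40 mm long (y), 16 mm high, standing in the middle of the filter from 24 to 40 mm above its underside; this point is 32 mm above the underside
- cover: grey plastic cover, 238 (x) by 131 (y) mm, top face 30 mm above its lower edge, 0.36 kg. Origin: middle of its lower edge; z up. Fits either way round: its flared skirt goes 12 mm down outside the box's rim, 2 mm to spare on each side; fully down, the origin is 12 mm below the rim. A sprung stud with a winged head is captive at each end
- cover_grip (a point): middle of the straight grip bar on top of the cover: 64 mm long (x), 14 mm thick (y), 20 mm high, standing on the cover's top face; this point is 40 mm above the cover's origin, the bar's foot is 10 mm below it
- stud_a (a joint): turn of the stud at the cover's -x end, rad: 0 = open, wing across the cover (along its y); grows clockwise seen from above to a stop at 1.62; 1.57 = quarter turn, wing in line with the cover's long side. Light friction (0.02 N m) keeps it where it is. Starts between 0 and 0.1.
- stud_a_push (a joint): how far that stud is pushed in, m: 0 = sprung out, 0.010 = right in, at its stop (spring 3 N at the start, 8 N right in). On the closed box, pushed right in, turned and let go, it stays caught at about 0.008; not caught, it springs back to 0. Turned before it is pushed in, its pin cannot pass the slot.
- stud_a_wing (a point): middle of that stud's wing, on the stud's axis, 86 mm from the cover's middle. Black wing 34 long (this point's y), 9 thick (x), 20 high; its foot 10 mm below this point, on a round flange 30 mm across, 4 thick. Sprung out, this point is 24 mm above the cover's top face. Cross pin under the cover: 22 mm long, 4 thick, parallel to the wing.
- stud_b (a joint): turn of the stud at the cover's +x end, rad: 0 = open, wing across the cover (along its y); grows clockwise seen from above to a stop at 1.62; 1.57 = quarter turn, wing in line with the cover's long side. Light friction (0.02 N m) keeps it where it is. Starts between 0 and 0.1.
- stud_b_push (a joint): how far that stud is pushed in, m: 0 = sprung out, 0.010 = right in, at its stop (spring 3 N at the start, 8 N right in). On the closed box, pushed right in, turned and let go, it stays caught at about 0.008; not caught, it springs back to 0. Turned before it is pushed in, its pin cannot pass the slot.
- stud_b_wing (a point): middle of that stud's wing, on the stud's axis, 86 mm from the cover's middle. Black wing 34 long (this point's y), 9 thick (x), 20 high; its foot 10 mm below this point, on a round flange 30 mm across, 4 thick. Sprung out, this point is 24 mm above the cover's top face. Cross pin under the cover: 22 mm long, 4 thick, parallel to the wing.
- round_filter: bystander: round pleated filter cartridge, 96 mm across, 75 high, origin under its middle
- small_filter: bystander: panel filter without tab, 85 by 60 by 18 mm, too small for this engine; origin under its middle
- spanner: bystander: spanner 170 mm long, lying flat; origin under its middle
- carton: bystander: cardboard box 135 by 105 by 45 mm, origin under its middle
- tin: bystander: plain metal can 66 mm across, 160 high, origin under its middle
- bolt_dish: bystander: round steel dish with bolts, 116 mm across, 20 high, origin under its middle
Mind the look-alikes: they are no part of the job. What is shaped like the filter but orange or turquoise is not meant.

How it is judged:
By the outcome, as a careful person would: the job done as asked, in the order asked, and still so for the second after the job is handed in, with the robot touching nothing.
It also fails if it takes over 72 s, if anything falls off the work surface, if the arm or the gripper's body presses on something with over 40 N, if the wrist force passes 120 N, or if a joint passes its speed limit or range.

## Working session

There is one attempt and no reset: what is moved stays moved. The work goes in short steps, Python scripts to look and compute and a shell command to move; the robot and the scene stay as the last step left them, time stands still between calls to the robot, and variables do not carry over. Pictures are saved under pics/ and viewed, about 8 in all and at most 12, crops included, and the job is handed in when it is done.

```bash
ls; mkdir -p pics; cat > h.py <<'E'
import numpy as np,cv2
from scipy.spatial.transform import Rotation as R
from cell import telemetry,imaging,bot,models
def cap(n):
    o=telemetry.get_obs(); p=imaging.capture(n)
    f=240/np.tan(np.radians(p['vertical_fov'])/2)
    if 'rvec' in p:
        M=R.from_rotvec(np.ravel(p['rvec'])).as_matrix(); Rw=M.T; c=-M.T@np.ravel(p['tvec'])
    else:
        q=o['tool_rot']; Rt=R.from_quat([q[1],q[2],q[3],q[0]]).as_matrix(); T=np.array(p['T_tool_cam'])
        Rw=Rt@T[:3,:3]; c=Rt@T[:3,3]+np.array(o['eef_pos'])
    p['f']=f;p['Rw']=Rw;p['c']=c
    return p
def ray(p,r,c): return p['Rw']@np.array([(c-p['cx'])/p['f'],(r-p['cy'])/p['f'],1])
def atz(p,r,c,z):
    d=ray(p,r,c); return p['c']+d*(z-p['c'][2])/d[2]
def atd(p,r,c):
    return p['c']+ray(p,r,c)*p['depth'][int(r),int(c)]
def proj(p,X):
    v=p['Rw'].T@(np.asarray(X)-p['c']); return p['cy']+p['f']*v[1]/v[2],p['cx']+p['f']*v[0]/v[2]
def cloud(p):
    r,c=np.mgrid[:480,:640]; d=np.stack([(c-p['cx'])/p['f'],(r-p['cy'])/p['f'],np.ones_like(c,float)],-1)@p['Rw'].T
    X=p['c']+d*p['depth'][...,None]; X[p['depth']==0]=np.nan; return X
def save(p,n,crop=None,s=1):
    im=p['pixels'][...,::-1]
    if crop: t,b,l,r=crop; im=im[t:b,l:r]
    cv2.imwrite('pics/'+n,cv2.resize(im,None,fx=s,fy=s,interpolation=cv2.INTER_CUBIC))
def tool():
    o=telemetry.get_obs(); q=o['tool_rot']; return o,R.from_quat([q[1],q[2],q[3],q[0]]).as_matrix()
E
python3 - <<'E'
from h import *
np.set_printoptions(precision=3,suppress=True)
o,M=tool();print(o);print(M)
a=cap('top');b=cap('scene')
cv2.imwrite('pics/both.png',cv2.resize(np.vstack([a['pixels'],b['pixels']])[...,::-1],None,fx=.625,fy=.625,interpolation=cv2.INTER_AREA))
print(a['c'],b['c'])
for n,p in(('top',a),('scene',b)):
  for q in ['engine','airbox_rim','airbox_seat','filter','filter_tab','cover','cover_grip','stud_a_wing','stud_b_wing','small_filter']:
    for d in models.landmark_of(q,p)[:4]:
      r,c=d['location']
      print(n,q,round(d['confidence'],2),np.round([r,c]),atd(p,min(max(r,0),479),min(max(c,0),639)))
E
```

```text
pics
{'time': 0.0, 'joint_positions': array([-1.334,  0.246,  1.559,  0.   ,  1.339, -0.174]), 'joint_vel': array([ 0.   ,  0.   ,  0.001, -0.   ,  0.001, -0.001]), 'tau': array([ -0.002, -41.583, -31.461,   0.068,   0.033,  -0.   ]), 'eef_pos': array([ 0.259, -0.595,  0.204]), 'tool_rot': array([ 0.592, -0.591,  0.388, -0.387]), 'force': array([-0.091, -0.035, -0.464]), 'wrist_torque': array([0.013, 0.043, 0.003]), 'opening': 0.999680038606293}
[[ 0.399 -0.     0.917]
 [-0.917  0.002  0.399]
 [-0.002 -1.     0.   ]]
[ 0.441 -0.154  1.556] [1.298 0.253 1.381]
top engine 0.92 [241. 182.] [0.516 0.157 0.137]
top engine 0.37 [264. 315.] [ 0.468 -0.159  0.038]
top airbox_rim 0.79 [240. 165.] [0.517 0.198 0.133]
top airbox_seat 0.63 [238. 170.] [0.522 0.184 0.142]
top airbox_seat 0.26 [328. 363.] [ 0.31  -0.284  0.015]
top filter 0.81 [240. 488.] [ 0.541 -0.6    0.02 ]
top filter 0.67 [261. 314.] [ 0.477 -0.157  0.025]
top filter_tab 0.84 [242. 492.] [ 0.535 -0.605  0.041]
top filter_tab 0.75 [262. 313.] [ 0.473 -0.155  0.041]
top filter_tab 0.75 [336. 134.] [0.278 0.291 0.039]
top cover 
[... 894 characters left out ...]
0.496 -0.148  0.026]
scene filter 0.66 [215. 199.] [ 0.559 -0.582  0.013]
scene filter_tab 0.74 [260. 498.] [0.288 0.29  0.035]
scene filter_tab 0.69 [203. 196.] [ 0.535 -0.607  0.031]
scene cover 0.59 [223. 262.] [ 0.51  -0.378  0.047]
scene cover_grip 0.67 [216. 261.] [ 0.491 -0.392  0.05 ]
scene cover_grip 0.37 [282. 243.] [ 0.725 -0.301  0.075]
scene stud_a_wing 0.45 [193. 269.] [ 0.398 -0.422  0.041]
scene stud_b_wing 0.67 [212. 263.] [ 0.476 -0.393  0.051]
scene stud_b_wing 0.53 [238. 254.] [ 0.57  -0.368  0.048]
scene stud_b_wing 0.42 [282. 242.] [ 0.725 -0.303  0.075]
scene small_filter 0.68 [202. 322.] [ 0.33  -0.27   0.013]
scene small_filter 0.53 [251. 331.] [ 0.485 -0.153  0.02 ]
```

View pics/both.png

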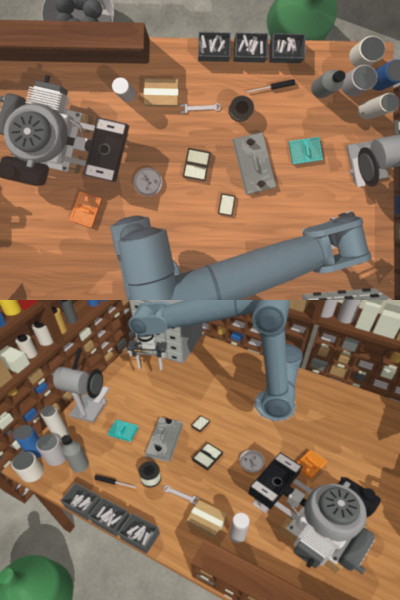

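```bash
python3 - <<'E'
from h import *
np.set_printoptions(precision=4,suppress=True)
for n in('top','scene'):
  p=cap(n);X=cloud(p)
  for nm,c,rad,z0,z1 in(('rim',(.515,.185),.15,.163,.178),('filter',(.475,-.157),.1,.017,.032),('tab',(.475,-.157),.05,.034,.05),('cover',(.485,-.39),.17,.022,.04),('grip',(.485,-.39),.06,.044,.06)):
    m=(np.hypot(X[...,0]-c[0],X[...,1]-c[1])<rad)&(X[...,2]>z0)&(X[...,2]<z1)
    pts=X[m].astype(np.float32)
    if len(pts)<10: print(nm,len(pts));continue
    (cx,cy),(w,h),a=cv2.minAreaRect(pts[:,:2]*1000)
    if h>w:a-=90   # angle of long side
    print(n,nm,len(pts),round(cx,1),round(cy,1),'size',round(w),round(h),'ang',round((a+90)%180-90,1) ,'zmed',np.median(pts[:,2]))
  if n=='top': save(p,'crop1.png',(180,380,90,460),2)
E
```

```text
top rim 1761 527.4 228.6 size 208 220 ang -11.8 zmed 0.1670672
top filter 1524 471.4 -157.9 size 96 124 ang -9.6 zmed 0.022067778
top tab 62 478.7 -145.5 size 68 19 ang 60.6 zmed 0.039418068
top cover 3802 481.8 -413.4 size 236 296 ang -74.9 zmed 0.030395858
top grip 141 481.7 -394.6 size 63 15 ang 16.0 zmed 0.050185587
scene rim 1279 518.4 184.0 size 114 226 ang -11.8 zmed 0.16661906
scene filter 986 474.2 -155.6 size 99 130 ang -9.5 zmed 0.021910898
scene tab 47 474.0 -155.7 size 40 13 ang 73.9 zmed 0.04070684
scene cover 2111 487.6 -406.9 size 236 306 ang -73.7 zmed 0.029779533
scene grip 79 486.3 -391.9 size 66 16 ang 15.8 zmed 0.0491567
```

View pics/crop1.png

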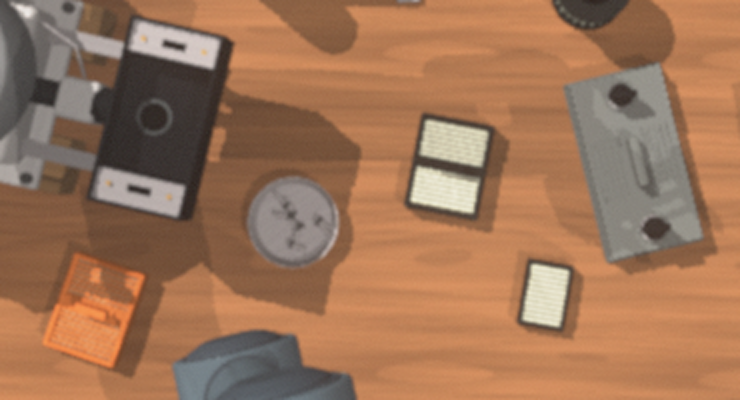

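The picture shows three filter-like panels. The orange one is at crop (95,310) and is excluded by colour. The small cream panel at (547,295) has no tab. The cream panel with a black tab strip across its middle is at (450,167), measures 124x96 and is the one meant; the turquoise panel is outside this crop. The box is at top left, with its shroud side towards +y. The cover is at right with its wings at (622,95) and (655,230). Next I move over the cream filter.

```bash

python3 -m inch '-21 0 25 0 0 0;-21 0 25 0 0 0;-21 0 25 0 0 0;-21 0 25 0 0 0;-21 0 25 0 0 0' 40 25
python3 -m inch '-21 0 25 0 0 0;-21 0 25 0 0 0;-21 0 25 0 0 0;-21 0 25 0 0 0;-21 0 25 0 0 0'
python3 -m inch '-21 0 25 0 0 0;-21 0 25 0 0 0;-21 0 25 0 0 0;-21 0 25 0 0 0;-21 0 23 0 0 0'
python3 -m inch '0 0 0 0 -0.1 0;0 0 0 0 -0.1 0;0 0 0 0 -0.1 0;0 0 0 0 -0.1 0;0 0 0 0 -0.1 0'
python3 -m inch '0 0 0 0 -0.1 0;0 0 0 0 -0.1 0;0 0 0 0 -0.1 0;0 0 0 0 -0.1 0;0 0 0 0 -0.1 0'
cat >> h.py <<'E'
def rect(X,c,rad,z0,z1,pr=True):
    m=(np.hypot(X[...,0]-c[0],X[...,1]-c[1])<rad)&(X[...,2]>z0)&(X[...,2]<z1)
    q=X[m].astype(np.float32)
    if len(q)<10: print('few',len(q)); return
    (cx,cy),(w,h),a=cv2.minAreaRect(q[:,:2]*1000)
    if h>w:a-=90;w,h=h,w
    a=(a+90)%180-90
    print(len(q),'c',round(cx,1),round(cy,1),'size',round(w,1),round(h,1),'ang',round(a,2),'z',round(float(np.median(q[:,2])),4)); return cx,cy,a
def goto(tgt,yaw):
    "shift in tool axes (mm), and turn about tool y, for a tcp goal and tool-x heading in deg; levels tilt too"
    o,M=tool(); d=M.T@(np.array(tgt)-o['eef_pos'])*1000
    y=np.radians(yaw); G=np.stack([[np.cos(y),np.sin(y),0],[0,0,-1],[-np.sin(y),np.cos(y),0]],1)
    print('tcp',np.round(o['eef_pos'],4),'yaw',np.round(np.degrees(np.arctan2(M[1,0],M[0,0])),2),'F',np.round(o['force'],1),'open',round(94*o['opening'],1),'t',o['time'],'q6',round(float(o['joint_positions'][5]),2))
    print('shift',np.round(d,1),'turn',np.round(R.from_matrix(M.T@G).as_rotvec(),3))
E
python3 - <<'E'
from h import *
p=cap('wrist');X=cloud(p);save(p,'w1.png')
rect(X,(.474,-.156),.1,.017,.032);rect(X,(.474,-.156),.04,.034,.055)
for d in models.landmark_of('filter_tab',p)[:2]: print(d['confidence'],atz(p,*d['location'],.032))
goto((.474,-.156,.028),-9.5)
E
```

```text
time: 1.62
eef_pos: [0.3327, -0.4484, 0.2055]
tool_rot: [-0.591, 0.591, -0.388, 0.388]
force: [0.6, -0.0, 0.2]
opening: 0.681
time: 2.03
eef_pos: [0.4054, -0.3021, 0.2057]
tool_rot: [-0.591, 0.591, -0.387, 0.388]
force: [1.0, 0.2, 0.7]
opening: 0.429
time: 2.45
eef_pos: [0.4764, -0.1566, 0.2057]
tool_rot: [0.592, -0.591, 0.387, -0.388]
force: [1.0, -0.7, -0.5]
opening: 0.422
time: 2.87
eef_pos: [0.4758, -0.158, 0.2056]
tool_rot: [-0.67, 0.67, -0.227, 0.227]
force: [0.2, -0.8, -0.3]
opening: 0.423
time: 3.28
eef_pos: [0.4758, -0.1582, 0.2056]
tool_rot: [-0.705, 0.705, -0.055, 0.055]
force: [-0.5, -0.8, 0.2]
opening: 0.425
11253 c 472.9 -159.0 size 124.4 96.3 ang -9.74 z 0.0217
433 c 473.2 -158.8 size 40.1 9.5 ang 80.73 z 0.0397
0.64 [ 0.47196427 -0.15895437  0.032     ]
tcp [ 0.4758 -0.1582  0.2055] yaw -9.18 F [ 0.1 -0.3  0.2] open 40.1 t 3.3833 q6 -0.39
shift [ -2.1 177.5   1.9] turn [0.    0.006 0.   ]
```

View pics/w1.png

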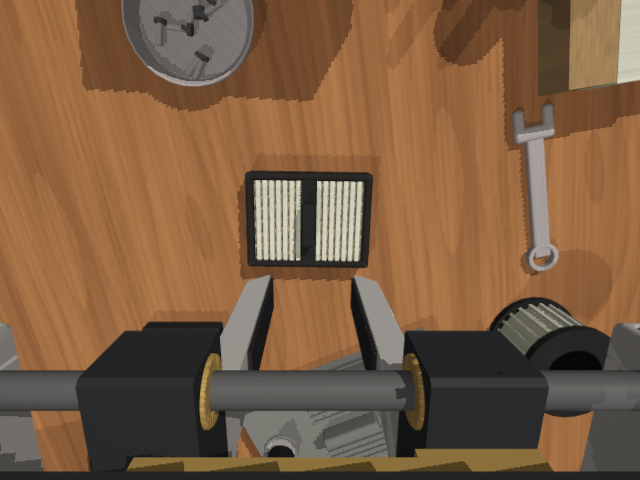

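The crop shows cream pleats in a black frame at (310,220), with the tab strip down the middle. This is the filter. I descend, grip the tab and lift.

```bash

python3 -m inch '-2.6 34 -1.2 0 0.01 0;0 34 0 0 0 0;0 34 0 0 0 0;0 34 0 0 0 0;0 26 0 0 0 0'
python3 -m inch '0 16 0 0 0 0;0 0 0 0 0 0;0 0 0 0 0 0;0 0 0 0 0 0;0 0 0 0 0 0' 0 30
python3 -m inch '0 0 0 0 0 0;0 0 0 0 0 0;0 0 0 0 0 0;0 -20 0 0 0 0;0 -30 0 0 0 0'
python3 -m inch '0 -40 0 0 0 0;0 -40 0 0 0 0;0 -40 0 0 0 0;0 -40 0 0 0 0;0 0 0 0 0 0'
python3 - <<'E'
from h import *
p=cap('wrist');X=cloud(p);save(p,'w2.png')
goto((.518,.184,.30),-11.8)
E
```

```text
time: 3.8
eef_pos: [0.4719, -0.1583, 0.041]
tool_rot: [0.705, -0.704, 0.062, -0.06]
force: [0.3, 0.6, -0.3]
opening: 0.425
time: 4.22
eef_pos: [0.4732, -0.1591, 0.0279]
tool_rot: [-0.704, 0.705, -0.06, 0.061]
force: [-1.1, 0.5, 0.7]
opening: 0.106
time: 4.63
eef_pos: [0.4704, -0.1574, 0.075]
tool_rot: [0.706, -0.703, 0.062, -0.058]
force: [0.3, -0.2, -1.2]
opening: 0.104
time: 5.05
eef_pos: [0.4768, -0.1612, 0.2469]
tool_rot: [-0.702, 0.707, -0.055, 0.065]
force: [1.4, -0.4, 0.0]
opening: 0.106
tcp [ 0.4753 -0.1603  0.2427] yaw -9.74 F [-0.5 -0.2 -0.5] open 9.5 t 5.1 q6 -0.38
shift [-15.7 -58.8 346.3] turn [0.004 0.036 0.01 ]
```

View pics/w2.png

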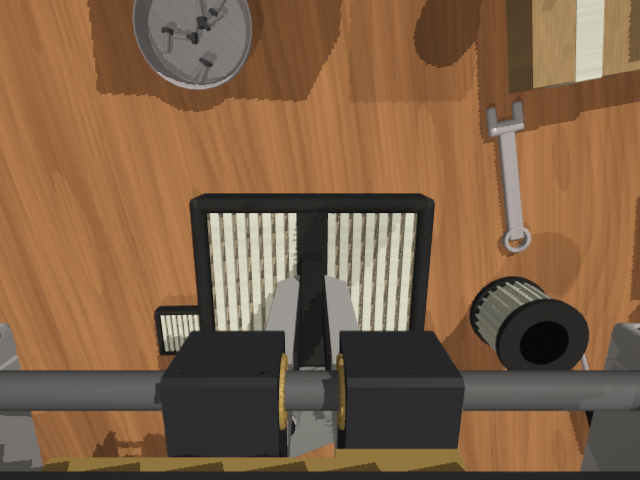

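The filter is held by its tab and hangs level at (313,270). I move partway to the box and measure the box from closer.

```bash

python3 -m inch '-3 -12 34 0 0 0;-3 -12 34 0 0 0;-3 -12 34 0 0 0;-3 -12 34 0 0 0;-3 -10 34 0 0 0'
python3 -m inch '0 0 0 0.004 0.036 0.01;0 0 0 0 0 0;0 0 0 0 0 0;0 0 0 0 0 0;0 0 0 0 0 0'
python3 - <<'E'
from h import *
p=cap('wrist');X=cloud(p);save(p,'w3.png')
rect(X,(.518,.184),.135,.166,.18)
m=(np.hypot(X[...,0]-.518,X[...,1]-.184)<.14)&(X[...,2]>.166)&(X[...,2]<.176)
np.save('rim.npy',X[m]); 
for q in('airbox_rim','airbox_seat'):
  for d in models.landmark_of(q,p)[:1]: print(q,d['confidence'],d['location'],atz(p,*d['location'],.17 if 'rim' in q else .135))
goto((.518,.184,.30),-11.8)
E
```

```text
time: 5.52
eef_pos: [0.4861, 0.0128, 0.2941]
tool_rot: [0.705, -0.704, 0.061, -0.059]
force: [1.2, 1.4, -1.4]
opening: 0.1
time: 5.93
eef_pos: [0.4865, 0.0103, 0.2942]
tool_rot: [0.705, -0.702, 0.077, -0.069]
force: [0.2, 0.4, 0.0]
opening: 0.103
3512 c 513.8 154.9 size 220.6 58.0 ang -11.84 z 0.1694
airbox_rim 0.37 [14.7, 307.2] [0.51683089 0.17242026 0.17      ]
airbox_seat 0.71 [14.9, 308.6] [0.51931725 0.18243968 0.135     ]
tcp [0.4868 0.0105 0.295 ] yaw -11.87 F [ 0.4  0.6 -0.9] open 10.0 t 6.0833 q6 -0.01
shift [ -5.2  -4.3 176.3] turn [-0.004 -0.001 -0.011]
```

View pics/w3.png

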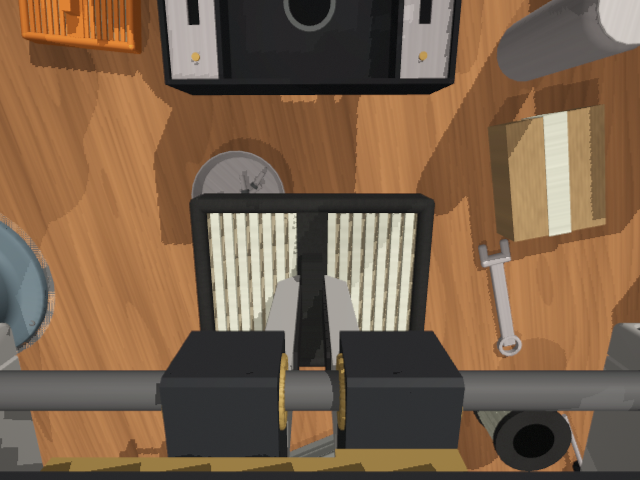

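```bash

python3 -m inch '-1 0 34 0 0 0;-1 0 34 0 0 0;-1 0 34 0 0 0;-1 0 34 0 0 0;0 5 38 0 0 0'
python3 -m inch '0 15 0 0 0 -0.01;0 0 0 0 0 0;0 0 0 0 0 0;0 0 0 0 0 0;0 0 0 0 0 0'
python3 - <<'E'
from h import *
p=cap('wrist');X=cloud(p);save(p,'w4.png')
o,M=tool();Y=(X-o['eef_pos'])@M
m=(np.abs(Y[...,1])<.008)&(np.abs(Y[...,0])<.075)&(np.abs(Y[...,2])<.06)&(np.arange(480)[:,None]<320)
q=Y[m]*1000;print('filter in tool: x',q[:,0].min(),q[:,0].max(),'z',q[:,2].max(),'y',np.median(q[:,1]))
rect(X,(.519,.182),.135,.166,.18)
goto((.5192,.182,.164),-11.8)
E
```

```text
time: 6.5
eef_pos: [0.5193, 0.1832, 0.2922]
tool_rot: [0.705, -0.701, 0.076, -0.071]
force: [0.9, 0.0, -0.4]
opening: 0.104
time: 6.92
eef_pos: [0.519, 0.1814, 0.2771]
tool_rot: [0.705, -0.702, 0.073, -0.074]
force: [0.7, 0.3, -0.9]
opening: 0.104
filter in tool: x -61.28849292983074 63.06815097037092 z 48.2805216977243 y 5.849842457675166
3898 c 519.3 181.7 size 221.4 112.1 ang -11.87 z 0.1696
tcp [0.519  0.1814 0.2772] yaw -11.9 F [-0.1 -0.2 -1.8] open 9.8 t 6.9667 q6 0.34
shift [-1.000e-01  1.132e+02  1.000e-01] turn [-0.004 -0.002  0.001]
```

View pics/w4.png

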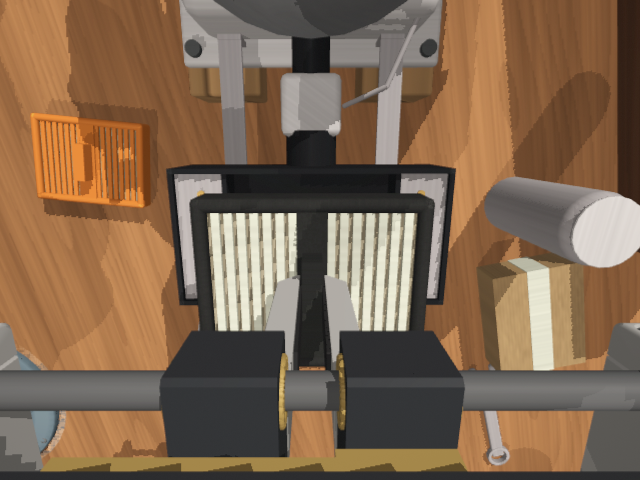

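The filter is centred over the well: rim centre (519.3, 181.7), filter offset under 1 mm. Lowering and releasing.

```bash

python3 -m inch '-0.8 25 0 0 0 0;0 25 0 0 0 0;0 20 0 0 0 0;0 15 0 0 0 0;0 10 0 0 0 0'
python3 -m inch '0 8 0 0 0 0;0 5 0 0 0 0;0 4 0 0 0 0;0 0 0 0 0 0;0 0 0 0 0 0'
python3 -m inch '0 0 0 0 0 0;0 0 0 0 0 0;0 0 0 0 0 0;0 0 0 0 0 0;0 0 0 0 0 0' 26
python3 -m inch '0 -20 0 0 0 0;0 -30 0 0 0 0;0 -40 0 0 0 0;0 -40 0 0 0 0;0 -10 -30 0 0 0'
python3 -m inch '0 0 -35 0 0 0;0 0 -35 0 0 0;0 0 -35 0 0 0;0 0 0 0 0 0;0 0 0 0 0 0'
python3 - <<'E'
from h import *
p=cap('wrist');X=cloud(p);save(p,'w5.png')
rect(X,(.519,.182),.1,.15,.162);rect(X,(.519,.182),.03,.166,.185)
rect(X,(.519,.182),.135,.166,.18)
goto((.484,-.393,.25),-74)
E
```

```text
time: 7.38
eef_pos: [0.5173, 0.1821, 0.1798]
tool_rot: [0.705, -0.702, 0.074, -0.073]
force: [-0.1, -0.0, -0.8]
opening: 0.107
time: 7.8
eef_pos: [0.5182, 0.183, 0.1648]
tool_rot: [0.705, -0.702, 0.072, -0.073]
force: [0.7, -0.4, -0.8]
opening: 0.104
time: 8.22
eef_pos: [0.5179, 0.183, 0.1645]
tool_rot: [0.705, -0.702, 0.072, -0.073]
force: [0.2, -0.4, 0.5]
opening: 0.279
time: 8.63
eef_pos: [0.5143, 0.1556, 0.3118]
tool_rot: [0.706, -0.701, 0.067, -0.075]
force: [1.5, 0.4, 0.7]
opening: 0.275
time: 9.05
eef_pos: [0.49, 0.0492, 0.3039]
tool_rot: [0.705, -0.702, 0.073, -0.074]
force: [0.1, -0.2, 0.2]
opening: 0.277
19355 c 518.6 177.8 size 181.9 104.2 ang -11.71 z 0.1566
769 c 519.1 183.2 size 40.6 9.4 ang 78.07 z 0.1748
4731 c 518.1 175.2 size 220.9 98.8 ang -11.81 z 0.1696
tcp [0.4901 0.0501 0.3038] yaw -11.87 F [-0.3 -0.   0.4] open 25.9 t 9.1 q6 0.08
shift [  85.2   52.  -435.1] turn [-0.004  1.084 -0.002]
```

View pics/w5.png

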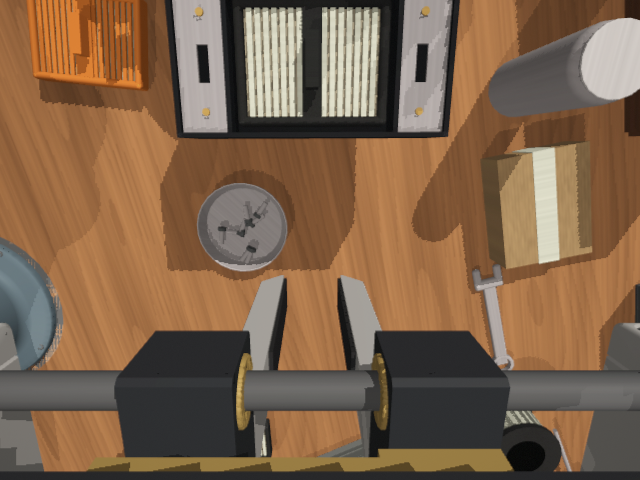

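The filter sits flat in the well with its tab up at (313,50). Tab top reads 174.8 mm against 175 expected. Next, the cover.

```bash

python3 -m inch '5.7 3 -29 0 0 0;5.7 3 -29 0 0 0;5.7 3 -29 0 0 0;5.7 3 -29 0 0 0;5.7 3 -29 0 0 0' 50
python3 -m inch '5.7 3 -29 0 0 0;5.7 3 -29 0 0 0;5.7 3 -29 0 0 0;5.7 3 -29 0 0 0;5.7 3 -29 0 0 0'
python3 -m inch '5.7 3 -29 0 0 0;5.7 3 -29 0 0 0;5.7 3 -29 0 0 0;5.7 3 -29 0 0 0;5.7 3 -29 0 0 0'
python3 -m inch '0 0 0 0 0.108 0;0 0 0 0 0.108 0;0 0 0 0 0.108 0;0 0 0 0 0.108 0;0 0 0 0 0.108 0'
python3 -m inch '0 0 0 0 0.108 0;0 0 0 0 0.108 0;0 0 0 0 0.108 0;0 0 0 0 0.108 0;0 0 0 0 0.108 0'
python3 - <<'E'
from h import *
p=cap('wrist');X=cloud(p);save(p,'w6.png')
rect(X,(.484,-.393),.07,.044,.056)
for s in(1,-1):
  c=np.array([.484,-.393])+s*.086*np.array([.961,.276]); rect(X,c,.035,.056,.075);rect(X,c,.035,.050,.075)
rect(X,(.484,-.393),.14,.022,.035)
goto((.484,-.393,.032),-74)
E
```

```text
time: 9.52
eef_pos: [0.4887, -0.0973, 0.288]
tool_rot: [0.705, -0.702, 0.072, -0.072]
force: [-0.3, 0.0, -0.1]
opening: 0.528
time: 9.93
eef_pos: [0.4874, -0.2453, 0.2723]
tool_rot: [0.705, -0.702, 0.072, -0.072]
force: [0.4, 0.7, 0.0]
opening: 0.529
time: 10.35
eef_pos: [0.4861, -0.393, 0.2565]
tool_rot: [0.705, -0.702, 0.072, -0.072]
force: [0.4, 0.3, -0.3]
opening: 0.529
time: 10.77
eef_pos: [0.4862, -0.3916, 0.2565]
tool_rot: [0.66, -0.657, 0.259, -0.258]
force: [-0.5, -0.6, 0.2]
opening: 0.535
time: 11.18
eef_pos: [0.4863, -0.3915, 0.2566]
tool_rot: [0.567, -0.564, 0.426, -0.424]
force: [0.4, 0.2, -0.4]
opening: 0.531
768 c 484.3 -395.8 size 62.9 14.0 ang 14.8 z 0.0498
333 c 566.8 -374.0 size 33.8 8.9 ang -80.71 z 0.0639
335 c 566.8 -374.0 size 33.8 8.9 ang -80.86 z 0.0639
306 c 401.6 -418.0 size 34.0 10.3 ang -77.57 z 0.0635
368 c 401.6 -418.0 size 34.0 10.3 ang -77.57 z 0.0632
18991 c 483.7 -396.0 size 226.3 118.1 ang 14.86 z 0.0302
tcp [ 0.4862 -0.3916  0.2566] yaw -74.04 F [ 0.2  0.1 -0. ] open 50.0 t 11.2333 q6 0.43
shift [  1.7 224.6  -3. ] turn [-0.002 -0.001 -0.004]
```

View pics/w6.png

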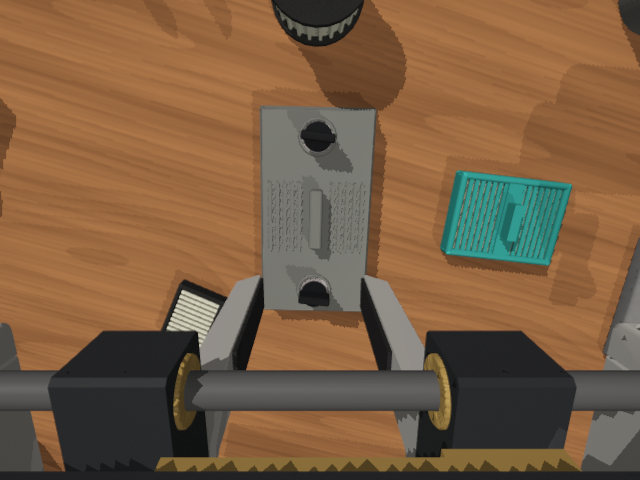

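The cover lies as measured, with its grip bar at (316,220) and the wings across it at (317,135) and (314,295), both open. I grip the bar and lift.

```bash

python3 -m inch '3.6 36 -3.2 0 0.019 0;0 40 0 0 0 0;0 40 0 0 0 0;0 40 0 0 0 0;0 30 0 0 0 0'
python3 -m inch '0 20 0 0 0 0;0 12 0 0 0 0;0 6.6 0 0 0 0;0 0 0 0 0 0;0 0 0 0 0 0' 
python3 -m inch '0 0 0 0 0 0;0 0 0 0 0 0;0 0 0 0 0 0;0 0 0 0 0 0;0 0 0 0 0 0' 0 50
python3 -m inch '0 -20 0 0 0 0;0 -35 0 0 0 0;0 -38 0 0 0 0;0 -38 0 0 0 0;0 -38 0 0 0 0'
python3 -m inch '0 -38 0 0 0 0;0 -38 0 0 0 0;0 -20 0 0 0 0;0 0 0 0 0 0;0 0 0 0 0 0'
python3 - <<'E'
from h import *
p=cap('wrist');X=cloud(p)
o,M=tool();Y=(X-o['eef_pos'])@M*1000
m=(np.abs(Y[...,1]-2)<5)&(np.arange(480)[:,None]<300)&(np.abs(Y[...,0])<90);q=Y[m];print(len(q),'x',np.percentile(q[:,0],[.5,99.5]),'z',np.percentile(q[:,2],99.8),'y',np.median(q[:,1]))
A=np.c_[q[:,0],q[:,2],np.ones(len(q))];print('tilt fit',np.linalg.lstsq(A,q[:,1],rcond=None)[0])
goto((.5193,.1817,.30),-101.8)
E
```

```text
time: 11.65
eef_pos: [0.4828, -0.394, 0.0671]
tool_rot: [0.564, -0.561, 0.43, -0.426]
force: [0.1, -0.2, -0.0]
opening: 0.53
time: 12.07
eef_pos: [0.4841, -0.3968, 0.0335]
tool_rot: [0.563, -0.561, 0.429, -0.429]
force: [-0.3, -0.6, 0.3]
opening: 0.534
time: 12.48
eef_pos: [0.483, -0.3965, 0.0327]
tool_rot: [0.563, -0.561, 0.43, -0.429]
force: [-0.9, 1.0, -0.0]
opening: 0.215
time: 12.9
eef_pos: [0.482, -0.3962, 0.2019]
tool_rot: [0.563, -0.56, 0.431, -0.428]
force: [0.4, -0.6, -2.4]
opening: 0.131
time: 13.32
eef_pos: [0.4827, -0.3973, 0.2972]
tool_rot: [0.563, -0.561, 0.43, -0.429]
force: [-0.5, 0.4, -3.5]
opening: 0.128
2181 x [-11.98400786  14.54907783] z 103.19705723776734 y 1.1822535259993943
tilt fit [-0.0111978   0.03002783 -1.41916628]
tcp [ 0.482  -0.3966  0.2948] yaw -74.77 F [-0.6  0.4 -5. ] open 12.1 t 13.3667 q6 0.43
shift [-548.2   -1.5  187.9] turn [ 0.001  0.472 -0.007]
```

```bash

python3 - <<'E'
from h import *
p=cap('wrist');X=cloud(p);save(p,'w7.png')
o,M=tool();Y=(X-o['eef_pos'])@M*1000
for z in (0,20,35,50,70,100):
  r=[]
  for x in(-45,-25,25,45):
    m=(abs(Y[...,0]-x)<3)&(abs(Y[...,2]-z)<4)&(abs(Y[...,1])<60); r.append((int(m.sum()),round(float(np.median(Y[m][:,1])),1) if m.any() else None))
  print(z,r)
print(o['force'],o['wrist_torque'],o['opening'])
E
```

```text
0 [(146, 16.8), (136, 15.4), (147, 15.3), (133, 15.0)]
20 [(152, 16.9), (150, 15.6), (168, 15.6), (146, 15.1)]
35 [(160, 16.8), (159, 15.5), (172, 15.7), (152, 15.1)]
50 [(171, 17.2), (172, 17.1), (166, 16.4), (173, 16.2)]
70 [(186, 17.3), (188, 17.0), (183, 16.4), (184, 16.1)]
100 [(207, 17.4), (209, 17.0), (206, 16.3), (209, 16.1)]
[-0.42517837 -0.1410825  -3.92406753] [ 0.04535254 -0.0024204   0.00438059] 0.12937019270980785
```

View pics/w7.png

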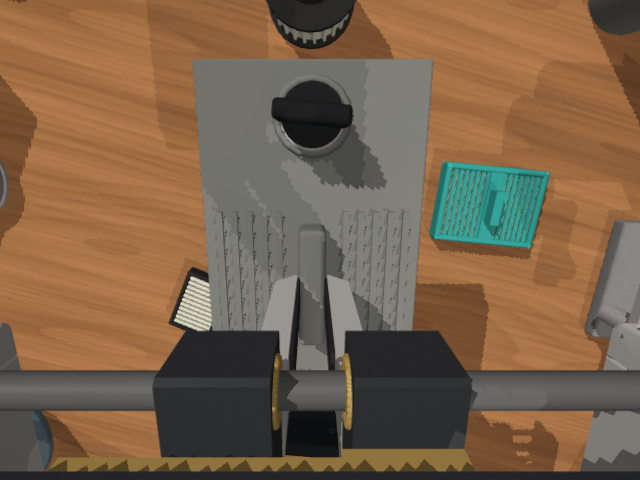

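The cover slipped to the top few mm of the bar because the lift began before the fingers had closed. I set it down again and regrip deeper.

```bash

python3 -m inch '0 38 0 0 0 0;0 38 0 0 0 0;0 38 0 0 0 0;0 38 0 0 0 0;0 38 0 0 0 0'
python3 -m inch '0 28 0 0 0 0;0 18 0 0 0 0;0 8 0 0 0 0;0 3.5 0 0 0 0;0 0 0 0 0 0' 
python3 -m inch '0 0 0 0 0 0;0 0 0 0 0 0;0 0 0 0 0 0;0 0 0 0 0 0;0 0 0 0 0 0' 30
python3 -m inch '0 6 0 0 0 0;0 6 0 0 0 0;0 3.5 0 0 0 0;0 0 0 0 0 0;0 0 0 0 0 0'
python3 -m inch '0 0 0 0 0 0;0 0 0 0 0 0;0 0 0 0 0 0;0 0 0 0 0 0;0 0 0 0 0 0' 0 55
python3 -m inch '0 0 0 0 0 0;0 0 0 0 0 0;0 0 0 0 0 0;0 0 0 0 0 0;0 0 0 0 0 0'
python3 -c "
from h import *
goto((.5193,.1817,.30),-101.8)"
```

```text
time: 13.83
eef_pos: [0.4811, -0.3945, 0.1022]
tool_rot: [0.563, -0.56, 0.432, -0.427]
force: [0.3, 0.4, -3.9]
opening: 0.129
time: 14.25
eef_pos: [0.4816, -0.3948, 0.0482]
tool_rot: [0.563, -0.56, 0.432, -0.427]
force: [-0.5, -0.2, -3.5]
opening: 0.129
time: 14.67
eef_pos: [0.4831, -0.3967, 0.0502]
tool_rot: [0.563, -0.561, 0.43, -0.429]
force: [0.6, 0.3, 0.3]
opening: 0.317
time: 15.08
eef_pos: [0.4826, -0.396, 0.0337]
tool_rot: [0.563, -0.561, 0.43, -0.428]
force: [0.1, 0.3, -0.4]
opening: 0.317
time: 15.5
eef_pos: [0.4829, -0.3962, 0.0346]
tool_rot: [0.563, -0.561, 0.43, -0.429]
force: [0.1, 0.7, 1.3]
opening: 0.143
time: 15.92
eef_pos: [0.4829, -0.3962, 0.0346]
tool_rot: [0.563, -0.561, 0.43, -0.429]
force: [-1.4, 2.7, 4.8]
opening: 0.144
tcp [ 0.4829 -0.3962  0.0346] yaw -74.77 F [-1.4  2.7  4.8] open 13.5 t 15.9167 q6 0.43
shift [-549.1 -263.1  187.3] turn [-0.001  0.472 -0.004]
```

```bash

python3 -m inch '0 -15 0 0 0 0;0 -30 0 0 0 0;0 -38 0 0 0 0;0 -38 0 0 0 0;0 -38 0 0 0 0'
python3 -m inch '0 -38 0 0 0 0;0 -38 0 0 0 0;0 -28 0 0 0 0;0 0 0 0 0 0;0 0 0 0 0 0'
python3 -m inch '-15 0 5 0 0 0;-27.5 0 9.4 0 0 0;-27.5 0 9.4 0 0 0;-27.5 0 9.4 0 0 0;-27.5 0 9.4 0 0 0'
python3 -m inch '-27.5 0 9.4 0 0 0;-27.5 0 9.4 0 0 0;-27.5 0 9.4 0 0 0;-27.5 0 9.4 0 0 0;-27.5 0 9.4 0 0 0'
python3 -m inch '-27.5 0 9.4 0 0 0;-27.5 0 9.4 0 0 0;-27.5 0 9.4 0 0 0;-27.5 0 9.4 0 0 0;-27.5 0 9.4 0 0 0'
python3 -m inch '0 0 0 0 0.0944 0;0 0 0 0 0.0944 0;0 0 0 0 0.0944 0;0 0 0 0 0.0944 0;0 0 0 0 0.0944 0'
python3 - <<'E'
from h import *
p=cap('wrist');X=cloud(p);save(p,'w8.png')
o,M=tool();Y=(X-o['eef_pos'])@M*1000
for z in (0,20,35,50,70,100):
  r=[]
  for x in(-45,-25,25,45):
    m=(abs(Y[...,0]-x)<3)&(abs(Y[...,2]-z)<4)&(abs(Y[...,1])<60); r.append((int(m.sum()),round(float(np.median(Y[m][:,1])),1) if m.any() else None))
  print(z,r)
m=(abs(Y[...,1]-5)<8)&(abs(Y[...,2]-60)<6)&(abs(Y[...,0])<80);print('x ext',Y[m][:,0].min(),Y[m][:,0].max())
m=(abs(Y[...,1]-5)<8)&(abs(Y[...,0])<40)&(abs(Y[...,2])<130);print('z max',Y[m][:,2].max())
rect(X,(.519,.182),.135,.166,.18)
goto((.5193,.1817,.30),-101.85)
E
```

```text
time: 16.33
eef_pos: [0.4821, -0.3965, 0.1934]
tool_rot: [0.563, -0.561, 0.431, -0.428]
force: [0.6, -0.0, -3.2]
opening: 0.144
time: 16.75
eef_pos: [0.483, -0.3979, 0.2978]
tool_rot: [0.563, -0.561, 0.429, -0.43]
force: [0.7, -0.3, -3.9]
opening: 0.141
time: 17.17
eef_pos: [0.4896, -0.2626, 0.2935]
tool_rot: [0.563, -0.56, 0.432, -0.426]
force: [0.7, 0.5, -2.9]
opening: 0.142
time: 17.58
eef_pos: [0.4984, -0.1178, 0.2944]
tool_rot: [0.563, -0.561, 0.432, -0.426]
force: [-0.1, 0.3, -3.6]
opening: 0.144
time: 18.0
eef_pos: [0.5074, 0.0268, 0.295]
tool_rot: [0.562, -0.562, 0.432, -0.427]
force: [0.5, -0.4, -3.5]
opening: 0.144
time: 18.42
eef_pos: [0.5075, 0.0255, 0.2948]
tool_rot: [0.444, -0.445, 0.552, -0.547]
force: [-0.2, -0.5, -2.8]
opening: 0.145
0 [(149, 4.5), (156, 3.1), (152, 3.0), (149, 4.1)]
20 [(157, 4.4), (171, 3.4), (170, 3.2), (160, 4.1)]
35 [(171, 4.4), (186, 3.3), (185, 3.1), (168, 4.2)]
50 [(196, 4.8), (197, 4.7), (192, 4.5), (192, 4.4)]
70 [(215, 4.9), (214, 4.7), (209, 4.4), (208, 4.5)]
100 [(240, 4.9), (252, 4.9), (244, 4.6), (241, 4.6)]
x ext -58.84086728925581 58.849156507147256
z max 114.84835085223567
5273 c 519.7 181.7 size 220.3 113.8 ang -11.77 z 0.1694
tcp [0.5075 0.0254 0.2949] yaw -102.22 F [ 0.1  0.8 -3.5] open 13.5 t 18.4667 q6 1.61
shift [-155.2   -4.3  -21.6] turn [ 0.007 -0.006 -0.004]
```

View pics/w8.png

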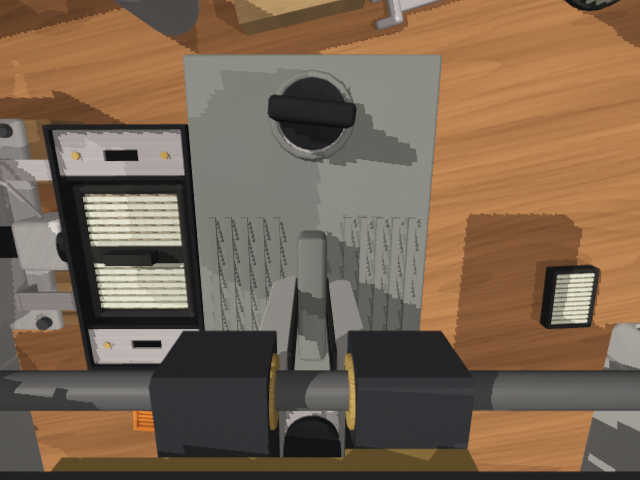

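The cover is held properly now, with its top 4.5 mm below the TCP, level and centred. I move it over the box.

```bash

python3 -m inch '-31 0 -4 0 0 0;-31 0 -4.5 0 0 0;-31 0 -4.5 0 0 0;-31 0 -4.5 0 0 0;-31 0 -5 0.007 -0.006 -0.004'
python3 -m inch '0 15 0 0 0 0;0 15 0 0 0 0;0 5 0 0 0 0;0 0 0 0 0 0;0 0 0 0 0 0'
python3 - <<'E'
from h import *
p=cap('wrist');X=cloud(p)
o,M=tool();Y=(X-o['eef_pos'])@M*1000
q=Y[(abs(Y[...,1]-5)<3)&(abs(Y[...,0])<70)&(Y[...,2]>45)&(Y[...,2]<130)]
e=[]
for z in range(50,106,5):
  s=q[abs(q[:,2]-z)<2.5][:,0]; e.append((z,(s.min()+s.max())/2))
e=np.array(e);print('midline mm, slope deg',e[:,1].mean(),np.degrees(np.polyfit(e[:,0],e[:,1],1)[0]),'zmax',q[:,2].max())
m=(abs(Y[...,1]+19-4.5+15-4.5)<4)&(abs(Y[...,0])<25)&(Y[...,2]>60)&(Y[...,2]<110)
w=Y[(Y[...,1]<-24)&(Y[...,1]>-36)&(abs(Y[...,0])<25)&(Y[...,2]>60)&(Y[...,2]<110)]
if len(w): print('wing',w.mean(0),(w.min(0)+w.max(0))/2)
goto((.5181,.182,.20),-101.82)
E
```

```text
time: 18.88
eef_pos: [0.5175, 0.1823, 0.2962]
tool_rot: [-0.448, 0.448, -0.546, 0.548]
force: [0.7, -0.2, -3.4]
opening: 0.143
time: 19.3
eef_pos: [0.5186, 0.1806, 0.2632]
tool_rot: [-0.448, 0.447, -0.546, 0.549]
force: [-1.0, 0.0, -3.2]
opening: 0.145
midline mm, slope deg 0.3069064264686518 0.04433700563856168 zmax 114.11723006432202
wing [  0.09520155 -27.794004    87.04794839] [ 6.05824213e-02 -2.72213606e+01  8.72991954e+01]
tcp [0.5192 0.1806 0.2644] yaw -101.47 F [ 0.4 -0.  -3.8] open 13.4 t 19.35 q6 1.9
shift [-1.2 64.4 -1.8] turn [-0.006  0.006  0.   ]
```

```bash

python3 -m inch '-1.3 14 -1.4 -0.006 0.006 0;0 14 0 0 0 0;0 14 0 0 0 0;0 8 0 0 0 0;0 0 0 0 0 0'
python3 -m inch '0 2 0 0 0 0;0 0 0 0 0 0;0 0 0 0 0 0;0 0 0 0 0 0;0 0 0 0 0 0'
python3 -c "
from h import *
goto((.5183,.182,.1925),-101.82)"
```

```text
time: 19.77
eef_pos: [0.5171, 0.1819, 0.212]
tool_rot: [0.445, -0.447, 0.549, -0.548]
force: [-0.3, -0.1, -3.5]
opening: 0.141
time: 20.18
eef_pos: [0.5188, 0.1823, 0.2133]
tool_rot: [-0.446, 0.445, -0.548, 0.549]
force: [-0.4, -0.6, -3.8]
opening: 0.141
tcp [0.5188 0.1823 0.2133] yaw -101.82 F [-0.4 -0.6 -3.8] open 13.3 t 20.1833 q6 1.91
shift [ 0.4 20.8 -0.5] turn [-0.002  0.    -0.   ]
```

```bash

python3 -m inch '0 3 0 0 0 0;0 3 -0.3 0 0 0;0 3 0 0 0 0;0 2 0 0 0 0;0 0 0 0 0 0'
python3 -m inch '0 2 0 0 0 0;0 2 0 0 0 0;0 2 0 0 0 0;0 0 0 0 0 0;0 0 0 0 0 0'
python3 -m inch '0 2 0 0 0 0;0 2 0 0 0 0;0 0 0 0 0 0;0 0 0 0 0 0;0 0 0 0 0 0'
python3 -c "
from h import *
goto((.5183,.182,.1925),-101.82)"
```

```text
time: 20.6
eef_pos: [0.5176, 0.1823, 0.2006]
tool_rot: [-0.446, 0.446, -0.549, 0.549]
force: [-0.1, 0.5, -2.4]
opening: 0.146
time: 21.02
eef_pos: [0.5181, 0.1823, 0.1954]
tool_rot: [-0.446, 0.446, -0.549, 0.549]
force: [1.0, 0.5, -2.9]
opening: 0.148
time: 21.43
eef_pos: [0.5184, 0.1823, 0.1922]
tool_rot: [-0.446, 0.445, -0.548, 0.549]
force: [-0.3, -1.0, 2.8]
opening: 0.143
tcp [0.5184 0.1823 0.1922] yaw -101.82 F [-0.3 -1.   2.8] open 13.5 t 21.4333 q6 1.91
shift [ 0.4 -0.3 -0.1] turn [-0.002  0.    -0.   ]
```

```bash

python3 -m inch '0 1.5 0 0 0 0;0 0 0 0 0 0;0 0 0 0 0 0;0 0 0 0 0 0;0 0 0 0 0 0' 40
python3 -m inch '0 -1.5 0 0 0 0;0 -20 0 0 0 0;0 -30 0 0 0 0;0 -30 0 0 0 0;0 -35 0 0 0 0'
python3 -m inch '0 0 0 0 -0.12 0;0 0 0 0 -0.12 0;0 0 0 0 -0.12 0;0 0 0 0 -0.12 0;0 0 0 0 -0.12 0'
python3 -m inch '0 0 0 0 -0.12 0;0 0 0 0 -0.12 0;0 0 0 0 -0.12 0;0 0 0 0 -0.12 0;0 0 0 0 -0.12 0'
python3 -m inch '0 0 0 0 -0.12 0;0 0 0 0 -0.12 0;0 0 0 0 -0.13 0;0 0 -40 0 0 0;0 0 -40 0 0 0'
python3 -m inch '0 0 0 0 0 0;0 0 0 0 0 0;0 0 0 0 0 0;0 0 0 0 0 0;0 0 0 0 0 0'
python3 - <<'E'
from h import *
p=cap('wrist');X=cloud(p);save(p,'w9.png')
r=rect(X,(.519,.182),.14,.18,.193)
u=np.array([.979,-.205])
for s in(1,-1):
  c=np.array([.519,.182])+s*.086*u; rect(X,c,.03,.212,.232)
a=cap('top');XX=cloud(a);rect(XX,(.519,.182),.14,.18,.195)
# flatness: plane fit
m=(np.hypot(X[...,0]-.519,X[...,1]-.182)<.1)&(X[...,2]>.18)&(X[...,2]<.193);q=X[m]
print('plane',np.linalg.lstsq(np.c_[q[:,:2]-[.519,.182],np.ones(len(q))],q[:,2],rcond=None)[0])
goto((.519,.182,.30),-11.8)
E
```

```text
time: 21.85
eef_pos: [0.5182, 0.1824, 0.19]
tool_rot: [-0.446, 0.446, -0.549, 0.549]
force: [0.4, 0.6, 0.1]
opening: 0.422
time: 22.27
eef_pos: [0.5173, 0.1823, 0.3067]
tool_rot: [0.445, -0.446, 0.549, -0.549]
force: [-0.4, -1.2, 0.6]
opening: 0.43
time: 22.68
eef_pos: [0.5181, 0.1824, 0.3068]
tool_rot: [0.589, -0.589, 0.39, -0.391]
force: [-0.3, -0.5, 0.7]
opening: 0.423
time: 23.1
eef_pos: [0.5181, 0.1824, 0.3067]
tool_rot: [-0.678, 0.678, -0.199, 0.2]
force: [0.2, -0.6, -0.2]
opening: 0.425
time: 23.52
eef_pos: [0.5009, 0.1045, 0.3064]
tool_rot: [-0.703, 0.703, -0.073, 0.074]
force: [0.1, -1.0, 0.2]
opening: 0.424
time: 23.93
eef_pos: [0.5013, 0.1051, 0.3066]
tool_rot: [-0.703, 0.703, -0.074, 0.075]
force: [0.9, 0.7, 0.0]
opening: 0.427
41254 c 519.9 181.9 size 226.3 118.2 ang -11.77 z 0.1879
828 c 603.9 164.3 size 33.9 9.5 ang 71.55 z 0.2214
833 c 436.1 199.5 size 33.7 9.6 ang 73.87 z 0.2212
928 c 518.5 182.8 size 226.2 119.5 ang -11.81 z 0.1882
plane [ 0.00090403 -0.00082637  0.18814057]
tcp [0.5012 0.105  0.3065] yaw -12.07 F [-0.4 -0.6  0.2] open 40.1 t 24.0333 q6 0.2
shift [ 1.3  6.5 79. ] turn [ 0.    -0.005  0.001]
```

View pics/w9.png

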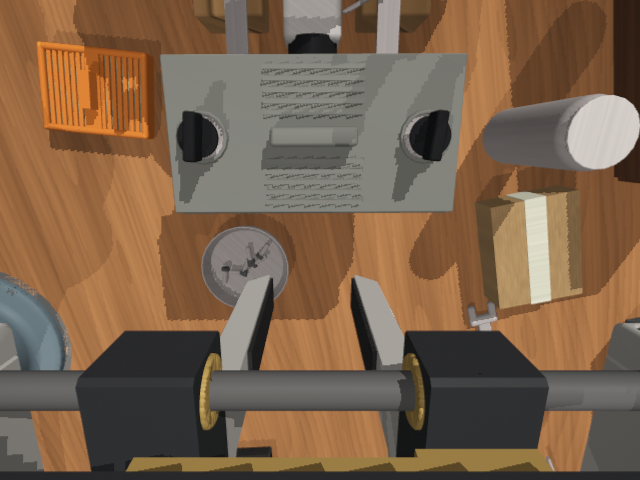

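The cover is fully down and square: top at 188 mm as expected, yaw matching the box within 0.1°. The wings at (195,137) and (437,135) are near open. I start with the +x stud, b.

```bash
python3 -c "
from h import *
goto((.604,.1644,.245),-17.7)"
```

```text
tcp [0.5012 0.105  0.3065] yaw -12.07 F [-0.4 -0.6  0.2] open 40.1 t 24.0333 q6 0.2
shift [88.  61.6 79.6] turn [0.    0.098 0.001]
```

```bash

python3 -m inch '22 0 20 0 0 0;22 0 20 0 0 0;22 0 20 0 0 0;22 0 19.6 0 0.098 0;0 30 0 0 0 0' 30 40
python3 -m inch '0 31 0 0 0 0;0 0 0 0 0 0;0 0 0 0 0 0;0 0 0 0 0 0;0 0 0 0 0 0'
python3 - <<'E'
from h import *
p=cap('wrist');X=cloud(p)
rect(X,(.604,.1644),.022,.212,.232)
goto((.604,.1644,.2035),-17.7)
E
```

```text
time: 24.45
eef_pos: [0.6101, 0.1662, 0.2823]
tool_rot: [0.7, -0.697, 0.105, -0.114]
force: [1.0, 0.0, 1.0]
opening: 0.323
time: 24.87
eef_pos: [0.6051, 0.1637, 0.2485]
tool_rot: [0.699, -0.698, 0.107, -0.111]
force: [-0.4, 0.4, 0.4]
opening: 0.319
855 c 604.2 164.6 size 33.9 8.4 ang 72.21 z 0.2216
tcp [0.6051 0.1636 0.2484] yaw -17.76 F [ 0.6 -0.3  0.5] open 30.2 t 24.9167 q6 0.39
shift [-1.5 44.9  0.4] turn [-0.002 -0.001  0.005]
```

```bash

python3 -m inch '-1.2 16 0.6 0 0 0;0 16 0 0 0 0;0 8 0 0 0 0;0 4 0 0 0 0;0 0 0 0 0 0'
python3 -m inch '0 0 0 0 0 0;0 0 0 0 0 0;0 0 0 0 0 0;0 0 0 0 0 0;0 0 0 0 0 0' 0 45
python3 -m inch '0 0 0 0 0 0;0 0 0 0 0 0;0 0 0 0 0 0;0 0 0 0 0 0;0 0 0 0 0 0'
python3 -m inch '0 3 0 0 0 0;0 3 0 0 0 0;0 2 0 0 0 0;0 0 0 0 0 0;0 0 0 0 0 0'
python3 -c "
from h import *
goto((.604,.1644,.1935),-102.3)"
```

```text
time: 25.33
eef_pos: [0.6032, 0.1643, 0.2018]
tool_rot: [-0.699, 0.699, -0.109, 0.11]
force: [-0.5, -0.7, 0.9]
opening: 0.319
time: 25.75
eef_pos: [0.6034, 0.1645, 0.2025]
tool_rot: [0.699, -0.699, 0.108, -0.11]
force: [-0.6, -1.0, 1.4]
opening: 0.09
time: 26.17
eef_pos: [0.6034, 0.1645, 0.202]
tool_rot: [0.699, -0.699, 0.108, -0.11]
force: [-0.4, 0.3, 3.1]
opening: 0.09
time: 26.58
eef_pos: [0.6034, 0.1645, 0.1942]
tool_rot: [0.699, -0.699, 0.109, -0.11]
force: [-0.4, 0.3, 5.6]
opening: 0.092
tcp [0.6034 0.1645 0.1942] yaw -17.76 F [-0.4  0.3  5.6] open 8.6 t 26.5833 q6 0.4
shift [0.6 0.7 0.1] turn [-1.000e-03  1.475e+00  1.000e-03]
```

```bash

python3 -m inch '0 1 0 0 0 0;0 1 0 0 0 0;0 0.6 0 0 0 0;0 0 0 0 0 0;0 0 0 0 0 0'
python3 -c "
from h import *
goto((.604,.1644,.1935),-102.3)"
```

```text
time: 27.0
eef_pos: [0.6034, 0.1645, 0.1928]
tool_rot: [0.699, -0.699, 0.108, -0.11]
force: [-3.2, 0.2, 10.3]
opening: 0.092
tcp [0.6034 0.1645 0.1928] yaw -17.76 F [-3.2  0.2 10.3] open 8.6 t 27.0 q6 0.4
shift [ 0.6 -0.7  0.1] turn [-2.000e-03  1.476e+00  1.000e-03]
```

```bash

python3 -m inch '0 0.6 0 0 0 0;0 0 0 0 0.1 0;0 0 0 0 0.12 0;0 0 0 0 0.12 0;0 0 0 0 0.12 0'
python3 -m inch '0 0 0 0 0.12 0;0 0 0 0 0.12 0;0 0 0 0 0.12 0;0 0 0 0 0.12 0;0 0 0 0 0.12 0'
python3 -m inch '0 0 0 0 0.12 0;0 0 0 0 0.12 0;0 0 0 0 0.12 0;0 0 0 0 0.056 0;0 0 0 0 0 0'
python3 -c "
from h import *
goto((.604,.1644,.1925),-102.3)
print(tool()[0]['wrist_torque'])"
```

```text
time: 27.42
eef_pos: [0.6034, 0.1645, 0.1925]
tool_rot: [0.655, -0.654, 0.267, -0.268]
force: [-4.2, -0.8, 10.9]
opening: 0.09
time: 27.83
eef_pos: [0.6033, 0.1645, 0.1925]
tool_rot: [0.547, -0.546, 0.448, -0.449]
force: [-4.5, -0.4, 12.1]
opening: 0.092
time: 28.25
eef_pos: [0.6033, 0.1645, 0.1925]
tool_rot: [-0.443, 0.442, -0.551, 0.552]
force: [-4.2, 0.2, 11.9]
opening: 0.091
tcp [0.6033 0.1645 0.1925] yaw -102.44 F [-4.2  0.2 11.9] open 8.6 t 28.25 q6 1.87
shift [-0.  -0.   0.7] turn [-0.002 -0.002 -0.   ]
[0.06109983 1.01506992 0.00213773]
```

```bash

python3 -m inch '0 0 0 0 0 0;0 0 0 0 0 0;0 0 0 0 0 0;0 0 0 0 0 0;0 0 0 0 0 0' 30
python3 -m inch '0 -10 0 0 0 0;0 -20 0 0 0 0;0 -30 0 0 0 0;0 -30 0 0 0 0;0 0 0 0 0 0'
python3 -m inch '0 0 0 0 -0.12 0;0 0 0 0 -0.12 0;0 0 0 0 -0.12 0;0 0 0 0 -0.12 0;0 0 0 0 -0.12 0'
python3 -m inch '0 0 0 0 -0.12 0;0 0 0 0 -0.12 0;0 0 0 0 -0.12 0;0 0 0 0 -0.12 0;0 0 0 0 -0.12 0'
python3 -m inch '0 0 0 0 -0.12 0;0 0 0 0 -0.12 0;0 0 0 0 -0.06 0;0 0 0 0 0 0;0 0 0 0 0 0'
python3 - <<'E'
from h import *
p=cap('wrist');X=cloud(p)
rect(X,(.604,.1644),.022,.2,.232);rect(X,(.4356,.1994),.022,.2,.232)
goto((.4358,.1994,.25),-15.6)
E
```

```text
time: 28.67
eef_pos: [0.6044, 0.1656, 0.192]
tool_rot: [-0.445, 0.441, -0.55, 0.551]
force: [0.8, 5.4, 7.5]
opening: 0.316
time: 29.08
eef_pos: [0.6055, 0.1644, 0.2872]
tool_rot: [-0.446, 0.44, -0.548, 0.553]
force: [0.7, 0.2, 1.8]
opening: 0.318
time: 29.5
eef_pos: [0.6024, 0.1641, 0.2791]
tool_rot: [-0.587, 0.588, -0.394, 0.393]
force: [-0.1, 0.8, -0.5]
opening: 0.321
time: 29.92
eef_pos: [0.6024, 0.1641, 0.2791]
tool_rot: [-0.677, 0.678, -0.203, 0.202]
force: [-0.4, -0.0, 0.6]
opening: 0.32
time: 30.33
eef_pos: [0.6026, 0.1642, 0.2795]
tool_rot: [-0.699, 0.7, -0.102, 0.101]
force: [-0.5, 0.2, 0.4]
opening: 0.318
821 c 603.9 164.4 size 33.7 9.5 ang -13.54 z 0.2136
1903 c 441.0 198.2 size 34.1 19.9 ang 71.01 z 0.2133
tcp [0.6027 0.1642 0.2797] yaw -16.49 F [-0.9 -0.4 -0.6] open 29.7 t 30.3833 q6 0.37
shift [-170.    29.7  -13.6] turn [ 0.001 -0.015 -0.   ]
```

Stud b is caught: its wing top dropped 8 mm and stayed, and it lies in line. Now stud a.

```bash

python3 -m inch '-34 0 -2.7 0 0 0;-34 0 -2.7 0 0 0;-34 0 -2.7 0 0 0;-34 0 -2.7 0 0 0;-34 0 -2.8 0 -0.015 0'
python3 -m inch '0 28 0 0 0 0;0 0 0 0 0 0;0 0 0 0 0 0;0 0 0 0 0 0;0 0 0 0 0 0'
python3 - <<'E'
from h import *
p=cap('wrist');X=cloud(p)
rect(X,(.4358,.1994),.022,.216,.232)
goto((.4358,.1994,.2025),-15.6)
E
```

```text
time: 30.8
eef_pos: [0.4345, 0.1993, 0.2798]
tool_rot: [-0.7, 0.701, -0.096, 0.096]
force: [-0.1, -0.0, 0.5]
opening: 0.321
time: 31.22
eef_pos: [0.4373, 0.1992, 0.2532]
tool_rot: [0.701, -0.701, 0.095, -0.097]
force: [0.5, -0.2, 0.4]
opening: 0.32
806 c 435.9 199.9 size 33.6 9.0 ang 74.02 z 0.2216
tcp [0.4373 0.1991 0.2532] yaw -15.59 F [ 0.5 -0.1 -0.3] open 29.9 t 31.2667 q6 0.46
shift [-1.6 50.7 -0.2] turn [-0.     0.     0.002]
```

```bash

python3 -m inch '-1.4 16 0.2 0 0.006 0;0 16 0 0 0 0;0 12 0 0 0 0;0 6 0 0 0 0;0 0 0 0 0 0'
python3 -m inch '0 0 0 0 0 0;0 0 0 0 0 0;0 0 0 0 0 0;0 0 0 0 0 0;0 0 0 0 0 0' 0 45
python3 -m inch '0 0 0 0 0 0;0 0 0 0 0 0;0 0 0 0 0 0;0 0 0 0 0 0;0 0 0 0 0 0'
python3 -m inch '0 3 0 0 0 0;0 3 0 0 0 0;0 2 0 0 0 0;0 1 0 0 0 0;0 0 0 0 0 0'
python3 -m inch '0 1 0 0 0 0;0 0.6 0 0 0 0;0 0.6 0 0 0 0;0 0 0 0 0 0;0 0 0 0 0 0'
python3 -c "
from h import *
goto((.4358,.1994,.1925),-102.4)"
```

```text
time: 31.68
eef_pos: [0.4347, 0.1995, 0.201]
tool_rot: [-0.7, 0.701, -0.098, 0.097]
force: [-0.5, 0.3, -0.4]
opening: 0.322
time: 32.1
eef_pos: [0.435, 0.2001, 0.2032]
tool_rot: [0.7, -0.7, 0.097, -0.098]
force: [-1.4, 1.3, 3.2]
opening: 0.092
time: 32.52
eef_pos: [0.435, 0.2, 0.2025]
tool_rot: [0.7, -0.7, 0.097, -0.098]
force: [-2.0, 1.7, 3.5]
opening: 0.096
time: 32.93
eef_pos: [0.435, 0.2001, 0.1939]
tool_rot: [0.7, -0.7, 0.097, -0.098]
force: [-4.8, 1.2, 7.1]
opening: 0.091
time: 33.35
eef_pos: [0.4351, 0.2001, 0.1931]
tool_rot: [-0.7, 0.7, -0.097, 0.098]
force: [-8.5, 0.4, 15.2]
opening: 0.092
tcp [0.4351 0.2001 0.1931] yaw -15.86 F [-8.5  0.4 15.2] open 8.6 t 33.35 q6 0.47
shift [ 0.9  0.6 -0.5] turn [-1.00e-03  1.51e+00  1.00e-03]
```

At the stop (15 N). Turning clockwise now.

```bash

python3 -m inch '0.4 0 -0.4 0 0.07 0;0 0 0 0 0.12 0;0 0 0 0 0.12 0;0 0 0 0 0.12 0;0 0 0 0 0.12 0'
python3 -m inch '0 0 0 0 0.12 0;0 0 0 0 0.12 0;0 0 0 0 0.12 0;0 0 0 0 0.12 0;0 0 0 0 0.12 0'
python3 -m inch '0 0 0 0 0.12 0;0 0 0 0 0.12 0;0 0 0 0 0.12 0;0 0 0 0 0 0;0 0 0 0 0 0'
python3 -m inch '0 0 0 0 0 0;0 0 0 0 0 0;0 0 0 0 0 0;0 0 0 0 0 0;0 0 0 0 0 0' 30
python3 -m inch '0 -10 0 0 0 0;0 -20 0 0 0 0;0 -38 0 0 0 0;0 -38 0 0 0 0;0 -10 0 0 0 0'
python3 -m inch '40 0 0 0 0 0;40 0 0 0 0 0;40 0 0 0 0 0;40 0 0 0 0 0;0 0 0 0 0 0'
python3 - <<'E'
from h import *
np.set_printoptions(precision=4,suppress=True)
goto((.5,0,.3),-102)
p=cap('wrist');X=cloud(p);a=cap('top');A=cloud(a);s=cap('scene');S=cloud(s)
for n,Z in(('wrist',X),('top',A),('scene',S)):
  print(n)
  rect(Z,(.519,.182),.14,.183,.193);rect(Z,(.604,.1644),.022,.2,.232);rect(Z,(.4356,.1994),.022,.2,.232)
save(a,'t2.png',(130,370,60,460),2)
E
```

```text
time: 33.77
eef_pos: [0.4352, 0.2, 0.1931]
tool_rot: [0.647, -0.646, 0.286, -0.286]
force: [-8.4, 1.8, 16.4]
opening: 0.092
time: 34.18
eef_pos: [0.4352, 0.1999, 0.1931]
tool_rot: [0.534, -0.533, 0.464, -0.464]
force: [-8.4, 1.8, 14.9]
opening: 0.089
time: 34.6
eef_pos: [0.4352, 0.1998, 0.1931]
tool_rot: [-0.443, 0.443, -0.551, 0.551]
force: [-8.9, 0.5, 15.4]
opening: 0.094
time: 35.02
eef_pos: [0.4371, 0.2001, 0.1925]
tool_rot: [-0.445, 0.441, -0.55, 0.552]
force: [0.9, 3.0, 6.5]
opening: 0.314
time: 35.43
eef_pos: [0.4374, 0.1994, 0.3133]
tool_rot: [-0.446, 0.44, -0.549, 0.553]
force: [0.8, -0.0, 0.3]
opening: 0.32
time: 35.85
eef_pos: [0.3998, 0.0376, 0.3065]
tool_rot: [-0.44, 0.441, -0.552, 0.554]
force: [0.2, 0.1, -0.3]
opening: 0.315
tcp [0.3998 0.0376 0.3065] yaw -102.91 F [ 0.2  0.1 -0.3] open 29.6 t 35.85 q6 1.61
shift [ 14.3   6.6 106. ] turn [-0.001 -0.016  0.003]
wrist
36390 c 508.7 184.3 size 202.5 119.5 ang -11.94 z 0.1879
575 c 594.8 165.6 size 15.4 10.1 ang -16.35 z 0.2114
896 c 436.4 198.7 size 33.5 9.9 ang -12.33 z 0.2126
top
3706 c 518.3 182.3 size 226.0 119.9 ang -11.8 z 0.1883
84 c 602.3 164.6 size 33.4 17.7 ang -4.79 z 0.2129
43 c 436.2 199.9 size 28.3 11.3 ang -6.79 z 0.214
scene
3132 c 520.1 184.2 size 230.0 118.6 ang -11.85 z 0.1881
64 c 603.8 166.5 size 36.2 9.8 ang -11.85 z 0.2128
57 c 437.5 201.9 size 35.2 9.6 ang -12.89 z 0.2124
```

View pics/t2.png

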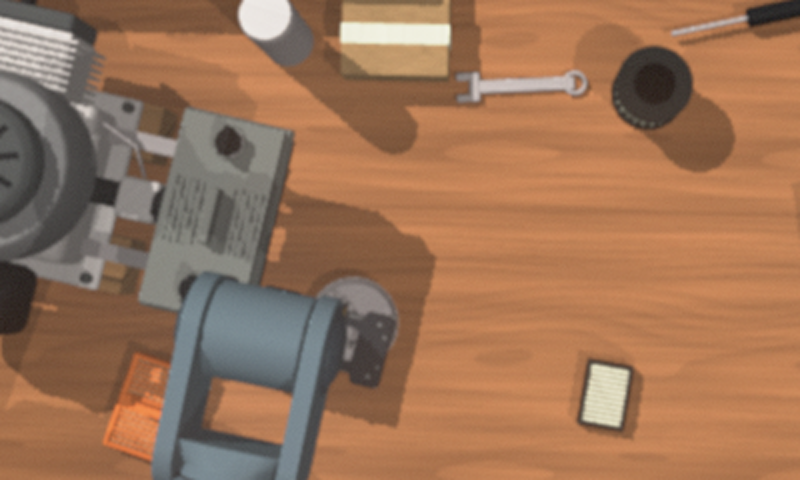

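The cover is seated square on the box and both wings are down and in line. The arm touches nothing, and the other things on the counter are where they were. Handing in.

```bash
python3 -c "
from cell import bot; print(bot.sign_off())"
```

```text
the job is handed in; nothing more can be done
None
```

The job is done and handed in after about 36 s of the 72 s allowed. The tabbed cream filter lies flat in the well with its tab up. The cover is on the box and both studs are pushed in, turned and caught.

**Filter:** before the cover went on, the tab top read 174.8 mm, against 175 mm expected.

**Cover:** it is fully down, with its top at 188 mm as expected, and lies within 0.1° of the box's direction. On the first lift I raised it before the fingers had fully closed, and it slipped to the top of the grip bar. I set it back on the counter, gripped it again deeper, and it went on cleanly.

**Studs:** after letting go, both wings stayed about 8–9 mm down and in line with the cover. In the last wrist picture stud a was clear at −12.3° (cover −11.8°), but stud b was only partly in view. The overhead camera's wing angles were 5–7° off because it sees so few points there. The scene camera and the earlier close-up of b show both in line, within 2°.

**Other things:** those in the last overhead picture had not moved. The orange and turquoise panels were never touched. The highest force I read was about 17 N.

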